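# Purge a bottle and set its cap for venting

### The job

Make the amber bottle in the purge stand ready for the autoclave: push the hand pump's spring plunger all the way down to its stop and let it come fully up again, then screw the bottle's cap clockwise until it bottoms out, and from there back it off a quarter turn so that the bottle can vent. Finish while still holding the cap between the fingers at that quarter turn, not letting go, and leave the flask, the beaker and the sample pot where they stand.

Things in the scene. Friction and masses are not known exactly. Their poses are not given: they have to be found in the camera images.
- stand: Purge stand, fixed: aluminium base plate 110 x 230 x 12 mm, long along its y; origin at the centre of its underside. An amber bottle (81 mm thick) is held fast at its y = +75 mm, a round hand pump (38 mm thick, 110 mm tall) stands at y = -75 mm, both at x = 0. A thin steel pipe joins the pump to a collar (45 mm thick, top 156 mm up) round the bottle's neck. Nothing is above cap or plunger.
- plunger_top (a point): Centre of the flat top of the pump's plunger head, a black mushroom head 34 mm across; 144 mm above the bench when up. It moves straight down.
- plunger (a joint): How far the plunger is pressed down, m: 0 = up, 0.014 = at its stop. Spring: about 2 N to start it, 6.3 N at the stop, where it turns rigid; it springs back up by itself when released.
- cap_grip (a point): Grip point of the bottle's screw cap, on its vertical axis, 14 mm below its top, 22 mm above its lower rim; 180 mm above the bench when bottomed out, 0.95 mm higher per radian unscrewed. The cap is a black ribbed upright cylinder, 48 mm across, 36 mm tall, to be gripped from above across any diameter; a steel rib on top runs from the axis along its own x.
- cap (a joint): Angle of the cap on its right-hand thread (6 mm a turn), rad: 0 = bottomed out (hard stop), growing as it unscrews (anticlockwise from above); a quarter turn back is 1.57. It starts 2.3 to 3.9 rad from the stop, turns with 0.06 N m of friction and stays where left. It does not come off (other stop at 6).
- flask: Bystander: conical glass flask, 63 mm across, 103 mm tall, loose, on the robot's side of the stand. Origin at the centre of its underside.
- beaker: Bystander: clear beaker, 54 mm across, 70 mm tall, loose, beyond the pump's end of the stand. Origin at the centre of its underside.
- sample_pot: Bystander: white sample pot with lid, 47 mm across, 66 mm tall, loose, to the right near the bench's edge. Origin at the centre of its underside.

How it is judged (in metres and radians):
On the way, in this order (a step that is already met when the one before it is completed fails the run):
1. the plunger is pressed down to its stop (value of joint plunger above 0.0125 m), for 0.1 s.
2. the plunger has come up again (value of joint plunger below 0.002 m), for 0.1 s.
3. the cap is screwed on until it bottoms out (value of joint cap below 0.08 rad), for 0.1 s.
At the end, for the whole second after the job is handed in: The cap is a quarter turn (90 degrees, within 20) back from its stop and still, the fingers hold it with more than 3 N with the grasp point within 15 mm of its axis and 30 mm of its grip point, and the plunger is up (value of joint cap between 1.22 and 1.92 rad and velocity of joint cap between -0.1 and 0.1 rad/s and contact force between the fingers and cap above 3 N and horizontal distance between the grasp point and cap_grip below 0.015 m and distance between the grasp point and cap_grip below 0.03 m and value of joint plunger below 0.002 m); the arm keeps its last pose, push and grip.
It fails at once if the flask is moved more than 30 mm or tipped (distance of flask from where it was at the start of the episode above 0.03 m or angle between flask's own z axis and vertical above 0.5 rad).
It fails at once if the beaker is moved more than 30 mm or tipped (distance of beaker from where it was at the start of the episode above 0.03 m or angle between beaker's own z axis and vertical above 0.5 rad).
It fails at once if the sample pot is moved more than 30 mm or tipped (distance of sample_pot from where it was at the start of the episode above 0.03 m or angle between sample_pot's own z axis and vertical above 0.5 rad).
It also fails if it takes over 61 s, if anything falls off the work surface, if the arm or the gripper's body presses on something with over 40 N, if the wrist force passes 120 N, or if a joint passes its speed limit or range.

### The arm

A 7-joint arm with a two-finger parallel gripper is mounted at the origin on the work surface; the furniture and walls round the work are solid. World frame = base frame: x ahead of the robot, y to its left, z up, the work surface at z = 0. Lengths are in mm, angles in degrees, forces in N, time in s.
With the tool pointing down it reaches from about 425 to 975 mm from the base axis. Payload 16.7 kg.
Tool frame: the origin (TCP) lies between the finger pads; the fingertips stand 14 mm ahead of it and the grasp point (between the pads) lies 5 mm behind it; z points along the fingers, y is the line along which they close (so a half turn about z gives the same grasp; the last joint's range is limited). The gripper opens to 85 mm and grips with 20 to 120 N. Pads are 22 mm wide; open, the fingers measure 114 mm over their backs; the gripper's body (76 mm by 85 mm) begins 54 mm behind the grasp point. The pads swing forward as they close: fully open they stand 13 mm farther back than shut.
Start: joints at [57.267, 24.414, 4.234, 92.017, -1.954, 63.644, -3.845], TCP at [276.313, -615.815, 245.302] pointing down, gripper open.
Joint ranges: [-163.25, 163.25], [-28.42, 122.38], [-70.27, 78.77], [12.13, 141.07], [-58.53, 238.53], [9.26, 117.41], [-156.51, 156.51]. Speed limits (degrees/s): [108.29, 108.29, 136.94, 136.94, 172.46, 172.46, 172.46].

### API

Orientations are given as [roll, pitch, yaw] about the fixed x, y, z axes, in that order (R = Rz(yaw) Ry(pitch) Rx(roll)).
In Python, from cell import arm gives the robot as it stands.
- The arm moves only by the tool move_arm, never from a script. Its argument "motion" is a list that holds one entry, the list of rows, each a list of 7 numbers: the turn, a rotation vector about the tool's x, y, z in rad, then the shift along the tool's x, y, z in mm, then the gripper's target within -1 to 1 (shut at 1, half-way at 0, fully open at -1). In form: [[[rx, ry, rz, x, y, z, hand], ...]]. A call has 1 to 10 rows; each row is the pose to reach, as a shift and turn from the pose commanded when the call began, along the tool's axes at that moment; what a row does not reach only later rows make up. A row lasts 1/8 s, in which the tool goes at most 62.5 mm and 10.7 degrees, less where a joint would pass 70% of its speed; a pose out of reach is approached as far as the arm can. A call with a gripper value outside its range is refused whole. The fingers move at their own pace and stop on an object; "newtons" is the grip in N (left out, the last holds). Time passes only in rows, so rows that repeat a pose let the fingers close. It gives the time, the measured TCP pose, the force, the opening and the grip force at its end, in the units of the state.
- arm.read_state(): the state, without advancing time (a new reading comes with each control period).
- arm.read_camera(name): name is "scene" or "top" or "wrist"; returns the picture (384x512x3 uint8, red, green, blue); there is no depth.
- arm.camera_info(name): a dict with "fx", "fy", "cx", "cy" (pixels), "position" and "orientation" of the camera in the world. Camera axes: x right, y up, looking along -z (the intrinsics and any distortion apply to the point x, -y, -z); pixel columns grow to the right and rows downward; lengths in mm; the calibration is good to about 2 mm. A picture is of the moment at which its call begins: read the wrist's pose just before it. camera_info takes no time and is no camera call; for the wrist camera it gives the pose at the moment of the call.
- arm.finish_job(): hands the job in; it is judged then, once.
Trained networks look in the newest picture that a camera, given by its name, has taken for a name from the list of things; names that differ only in an ending like _2 or _b are one class to them, and where a whole thing is asked for, a point or a joint stands for the part that bears it (a point fixed in the world has none). Each returns a list of dicts, best first, with "conf" (0 to 1); they miss things now and then, are a little off and sometimes report something else, mostly with a low value. They report only what shows in the picture. A call takes as long as a camera call.
- arm.search_frame(query, camera): "centre" ([column, row] in pixels, amid what is visible of it).
- arm.regions_of(query, camera): "region" (384x512 bool, what is visible of it) and "centre" ([column, row] in pixels, amid what is visible of it).
The state is a dict: "clock": time; "q": joint angles; "qvel": joint speeds; "joint_torque": joint torques, N m; "ee_pos": TCP position; "ee_rot": TCP orientation; "contact_force": force on the tool from outside, world axes, zero at the start; "moment": the same for the moment, N m; "opening": opening from 0.0 (shut) to 1.0 (fully open); "grip_force": force on a finger pad.
Only numpy, scipy, OpenCV 4.12 (cv2) and the standard library are available. Lean on these libraries where they do the work, as an engineer would, in place of code of your own. Each camera call takes 0.05 s, during which the arm holds its last target. There are 200 camera calls.

## Working session

There is one attempt and no reset: what is moved stays moved. The work goes in short steps, Python scripts to look and compute and a tool call to move; the robot and the scene stay as the last step left them, time stands still between calls to the robot, and variables do not carry over. Pictures are saved under pics/ and viewed, at most 10 in all, crops included, and the job is handed in when it is done.

Besides the shell and the picture viewer there is one more tool, called after ">>>" as name(argument=value, ...) on one line, values as JSON. move_arm: Moves the arm, as the interface text tells. Its arguments: {"type":"object","properties":{"motion":{"type":"array","items":{"type":"array","items":{"type":"array","items":{"type":"number"}}}},"newtons":{"type":"number"}},"required":["motion"]}

```bash
mkdir -p pics
cat > h.py <<'E'
import numpy as np,cv2
from scipy.spatial.transform import Rotation as R
from cell import arm
def Rm(o):
    o=np.array(o,float)
    return o if o.shape==(3,3) else R.from_euler('xyz',o,degrees=True).as_matrix()
def ray(i,px):
    K=np.array([[i['fx'],0,i['cx']],[0,i['fy'],i['cy']],[0,0,1.]])
    d=np.array(i.get('distortion',np.zeros(5)),float)
    u=cv2.undistortPoints(np.array([[px]],float),K,d)[0,0]
    return np.array(i['position'],float),Rm(i['orientation'])@np.array([u[0],-u[1],-1.])
def onz(i,px,z):
    p,d=ray(i,px);return p+d*(z-p[2])/d[2]
E
python3 - <<'E'
from h import *
for c in("scene","top"):
    im=arm.read_camera(c);cv2.imwrite(f"pics/{c}0.png",im[:,:,::-1]);i=arm.camera_info(c);print(c,i)
    for n,z in(("plunger_top",144),("cap_grip",194),("flask",50),("beaker",35),("sample_pot",60),("stand",12)):
        for r in arm.search_frame(n,c)[:2]: print(n,np.round(r['centre']),round(r['conf'],2),np.round(onz(i,r['centre'],z)))
print(arm.read_state())
E
```

```text
scene {'fx': 457.7469559999011, 'fy': 457.7469559999011, 'cx': 254.00334423245138, 'cy': 187.04281908810393, 'position': array([-130.98295526,  616.16182515,  751.48099397]), 'orientation': array([ 5.60020034e+01, -7.17145280e-02, -1.41377102e+02])}
cap_grip [162. 219.] 0.65 [456. 171. 194.]
flask [223. 272.] 0.92 [367.  99.  50.]
beaker [237. 210.] 0.82 [ 499. -105.   35.]
sample_pot [339. 186.] 0.95 [ 331. -331.   60.]
stand [179. 248.] 0.76 [529.  79.  12.]
top {'fx': 391.6176919057489, 'fy': 391.6176919057489, 'cx': 257.28928468667243, 'cy': 190.5524213016811, 'position': array([ 391.40411682,  -98.30966507, 1201.75103582]), 'orientation': array([  2.83445564,  -0.36837249, -89.35800777])}
plunger_top [215. 164.] 0.46 [514.  11. 144.]
cap_grip [158. 182.] 0.53 [460. 151. 194.]
flask [193. 215.] 0.57 [375.  81.  50.]
flask [256. 179.] 0.45 [ 484. -102.   50.]
beaker [257. 178.] 0.59 [ 487. -104.   35.]
sample_pot [346. 226.] 0.53 [ 348. -363.   60.]
stand [189. 174.] 0.92 [497. 104.  12.]
{'clock': 0.7, 'q': array([57.26918584, 24.41322427,  4.23397516, 92.017126  , -1.95295132,
       63.64421252, -3.84572252]), 'qvel': array([-0.01572046, -0.04005996, -0.09309248, -0.01616237, -0.02621907,
       -0.04221873, -0.02743614]), 'joint_torque': array([-1.33706297e-03, -9.49323678e+01,  3.75517622e+00, -4.63834620e+01,
        1.85297144e-02,  2.59373912e-03, -3.66149948e-05]), 'ee_pos': array([ 276.28811125, -615.82537283,  245.3068053 ]), 'ee_rot': array([-1.79997467e+02, -1.03661836e-03,  2.41611403e+01]), 'contact_force': array([-0.75789997, -0.22430701,  0.10349353]), 'moment': array([ 0.01227819,  0.00573122, -0.04020328]), 'grip_force': 0.0, 'opening': 1.0035959906627447}
```

View pics/top0.png

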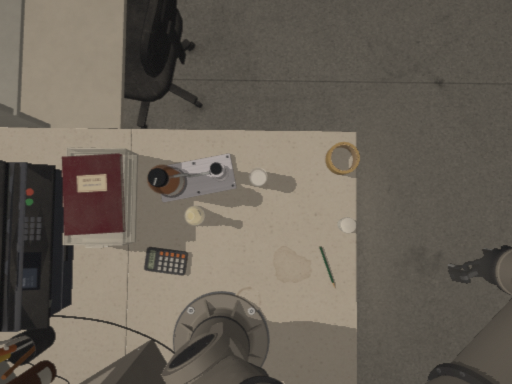

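View pics/scene0.png

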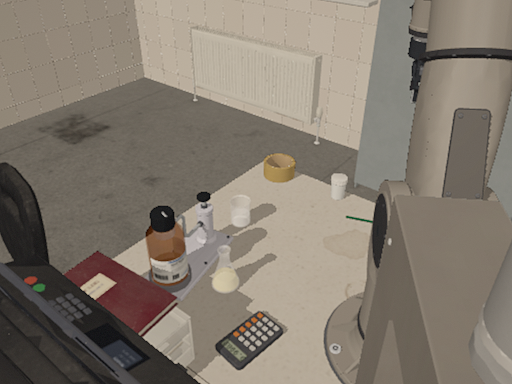

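Run:
```python
from h import *
s,t=arm.camera_info("scene"),arm.camera_info("top")
def tri(a,b):
    A=[];y=[]
    M=np.zeros((3,3));v=np.zeros(3)
    for i,p in((s,a),(t,b)):
        o,d=ray(i,p);d/=np.linalg.norm(d);P=np.eye(3)-np.outer(d,d);M+=P;v+=P@o
    return np.linalg.solve(M,v)
print(tri((162,213),(157,177)),tri((203,196),(216,168)))
print("top only cap",onz(t,(157,177),196),"plunger",onz(t,(216,168),144),"plates",[onz(t,p,12) for p in((230,155),(235,185),(164,200))])
```

```text
[473.77166581 155.54795603 190.6538035 ] [504.62333953   8.85894081 138.55877851]
top only cap [473.18975278 154.06161367 196.        ] plunger [503.75221931   8.06094357 144.        ] plates [array([558.14249256, -20.73771404,  12.        ]), array([466.52635391, -37.2892082 ,  12.        ]), array([418.43903205, 177.36483534,  12.        ])]
```

>>> move_arm(motion=[[[0, 0, -0.12, 46, -47, -2, 1], [0, 0, -0.24, 92, -94, -4, 1], [0, 0, -0.36, 138, -141, -6, 1], [0, 0, -0.48, 184, -188, -8, 1], [0, 0, -0.6, 230, -235, -10, 1], [0, 0, -0.7, 276, -282, -12, 1], [0, 0, -0.8, 322, -329, -14, 1], [0, 0, -0.9, 368, -377, -16, 1], [0, 0, -1.0, 414, -425, -18, 1], [0, 0, -1.1, 463, -476, -20, 1]]], newtons=40)

```text
clock: 1.95
ee_pos: [491.1, -27.2, 264.7]
ee_rot: [179.9, 0.0, 87.4]
contact_force: [1.1, -0.5, 1.4]
opening: 0.002
grip_force: 0.0
```

Run:
```python
from h import *
s=arm.read_state();print({k:np.round(s[k],2) for k in s})
```

```text
{'clock': np.float64(1.95), 'q': array([ 20.87,   7.83, -27.35, 112.31,   4.14,  60.74, -10.93]), 'qvel': array([-34.67,  13.49, -26.29, -15.21,   9.69,   4.6 , -18.9 ]), 'joint_torque': array([  6.76, -64.09,  -0.77, -41.24,  -0.87,   0.08,   1.11]), 'ee_pos': array([491.11, -27.16, 264.7 ]), 'ee_rot': array([1.7994e+02, 1.0000e-02, 8.7360e+01]), 'contact_force': array([ 1.08, -0.48,  1.39]), 'moment': array([ 0.01, -0.05, -0.01]), 'grip_force': np.float64(0.0), 'opening': np.float64(0.0)}
```

>>> move_arm(motion=[[[0, 0, 0, 0, 0, 0, 1], [0, 0, 0, 0, 0, 0, 1], [0, 0, 0, 0, 0, 0, 1]]])

```text
clock: 2.33
ee_pos: [490.4, -30.2, 264.1]
ee_rot: [-180.0, 0.0, 87.1]
contact_force: [0.6, -0.2, 0.2]
opening: -0.003
grip_force: 0.0
```

Run:
```python
from h import *
s=arm.read_state();print(s['ee_pos'],s['ee_rot'],s['q'])
i=arm.camera_info("wrist")
im=arm.read_camera("wrist");cv2.imwrite("pics/w1.png",im[:,:,::-1]);print(i)
for n,z in(("plunger_top",144),("cap_grip",196)):
    for r in arm.regions_of(n,"wrist")[:2]: print(n,np.round(r['centre']),round(r['conf'],2),r['region'].sum(),np.round(onz(i,r['centre'],z)))
```

```text
[490.37606508 -30.22049323 264.14529088] [-1.79988750e+02  1.75620194e-02  8.70666068e+01] [ 21.06310445   7.82822091 -27.17439971 112.37010385   4.10693491
  60.73343214 -10.83858615]
{'fx': 266.25371422553593, 'fy': 266.25371422553593, 'cx': 256.76613278029697, 'cy': 189.04146492415276, 'position': array([493.65791432,  44.2682766 , 393.28560827]), 'orientation': array([-17.06871448,  -0.07019051,  -2.98763458])}
plunger_top [268. 147.] 0.86 982 [502.   9. 144.]
cap_grip [269. 145.] 0.37 1007 [501.  17. 196.]
```

View pics/w1.png

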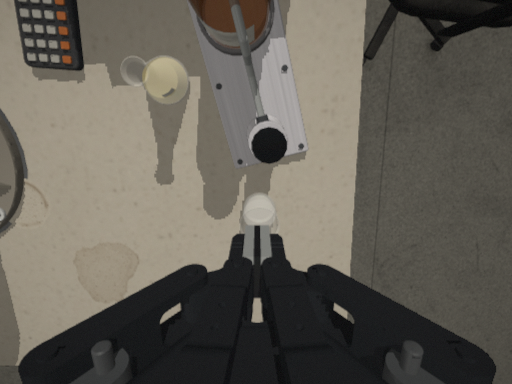

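>>> move_arm(motion=[[[0, 0, 0, 20, 5, 0, 1], [0, 0, 0, 39, 11, 20, 1], [0, 0, 0, 39, 11, 50, 1], [0, 0, 0, 39, 11, 80, 1], [0, 0, 0, 39, 11, 95, 1], [0, 0, 0, 39, 11, 95, 1], [0, 0, 0, 39, 11, 95, 1]]])

```text
clock: 3.35
ee_pos: [504.1, 9.3, 170.2]
ee_rot: [179.9, -0.0, 87.2]
contact_force: [-0.2, -1.0, 0.4]
opening: -0.005
grip_force: 0.0
```

>>> move_arm(motion=[[[0, 0, 0, 0, 0, 6, 1], [0, 0, 0, 0, 0, 12, 1], [0, 0, 0, 0, 0, 16, 1], [0, 0, 0, 0, 0, 20, 1], [0, 0, 0, 0, 0, 23, 1], [0, 0, 0, 0, 0, 25, 1], [0, 0, 0, 0, 0, 25, 1]]])

```text
clock: 4.22
ee_pos: [503.8, 9.3, 144.2]
ee_rot: [180.0, -0.0, 87.2]
contact_force: [1.0, -1.8, 5.8]
opening: 0.001
grip_force: 2.9
```

>>> move_arm(motion=[[[0, 0, 0, 0, 0, 1, 1], [0, 0, 0, 0, 0, 2, 1], [0, 0, 0, 0, 0, 3, 1], [0, 0, 0, 0, 0, 3, 1], [0, 0, 0, 0, 0, 3, 1]]])

```text
clock: 4.85
ee_pos: [504.2, 9.4, 143.5]
ee_rot: [179.9, 0.1, 87.2]
contact_force: [-14.1, -3.5, 49.6]
opening: -0.001
grip_force: 24.7
```

>>> move_arm(motion=[[[0, 0, 0, 0, 0, -20, 1], [0, 0, 0, 0, 0, -50, 1], [0, 0, -0.15, 0, 0, -90, 0], [0, 0, -0.3, 15, -4, -120, -1], [0, 0, -0.45, 35, -9, -120, -1], [0, 0, -0.6, 55, -14, -120, -1], [0, 0, -0.75, 75, -20, -120, -1], [0, 0, -0.9, 95, -25, -120, -1], [0, 0, -1.05, 100, -26, -120, -1], [0, 0, -1.2, 100, -26, -120, -1]]])

```text
clock: 6.1
ee_pos: [482.0, 111.1, 260.9]
ee_rot: [-180.0, -0.0, 156.3]
contact_force: [0.4, -0.9, 0.4]
opening: 0.996
grip_force: 0.0
```

Run:
```python
from h import *
s=arm.read_state();print(s['ee_pos'],s['ee_rot'],s['q'])
im=arm.read_camera("scene");cv2.imwrite("pics/s1.png",cv2.resize(im[:,:,::-1][140:300,100:300],None,fx=3,fy=3))
i=arm.camera_info("wrist");im=arm.read_camera("wrist");cv2.imwrite("pics/w2.png",im[:,:,::-1])
for n,z in(("plunger_top",144),("cap_grip",196)):
    for r in arm.regions_of(n,"wrist")[:2]: print(n,np.round(r['centre']),round(r['conf'],2),r['region'].sum(),np.round(onz(i,r['centre'],z)))
```

```text
[482.0026594  111.13662578 260.8682411 ] [-1.79986774e+02 -4.25758207e-02  1.56290451e+02] [ 17.46691494  10.19895475 -41.77831213 111.55524803   7.72125773
  61.06362999  38.67423194]
plunger_top [183. 236.] 0.89 450 [499.  21. 144.]
cap_grip [308. 174.] 0.61 3408 [472. 157. 196.]
```

View pics/s1.png

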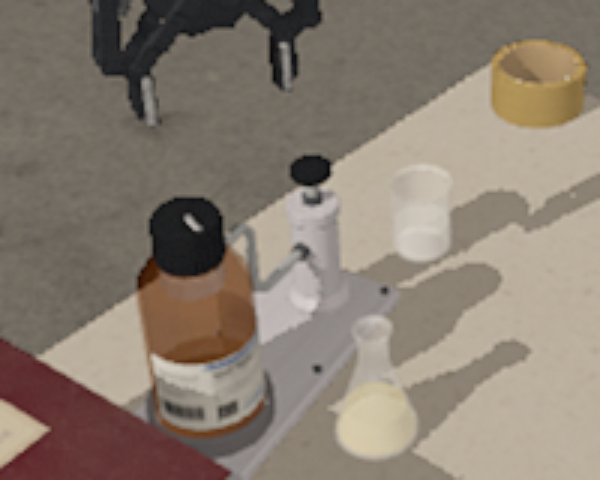

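View pics/w2.png

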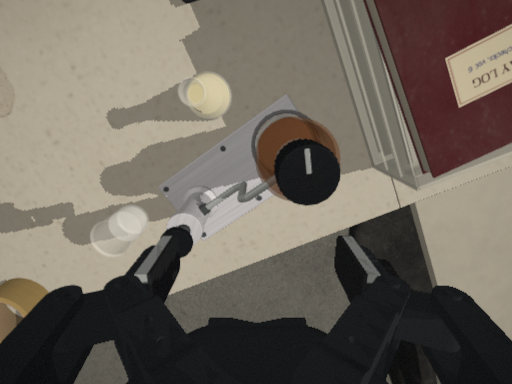

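>>> move_arm(motion=[[[0, 0, -0.18, 8, 11, 0, -1], [0, 0, -0.36, 16, 22, 0, -1], [0, 0, -0.54, 26, 37, 0, -1], [0, 0, -0.72, 26, 37, 0, -1], [0, 0, -0.9, 26, 37, 0, -1], [0, 0, -1.08, 26, 37, 0, -1], [0, 0, -1.26, 26, 37, 0, -1], [0, 0, -1.44, 26, 37, 0, -1], [0, 0, -1.6, 26, 37, 0, -1], [0, 0, -1.6, 26, 37, 0, -1]]])

```text
clock: 7.55
ee_pos: [473.8, 154.7, 261.1]
ee_rot: [180.0, 0.0, -112.6]
contact_force: [-0.2, -0.3, -0.1]
opening: 1.002
grip_force: 0.0
```

Run:
```python
from h import *
s=arm.read_state();print(s['ee_pos'],s['ee_rot'],s['q'])
i=arm.camera_info("wrist");im=arm.read_camera("wrist");cv2.imwrite("pics/w3.png",im[:,:,::-1])
for n,z in(("plunger_top",144),("cap_grip",192)):
    for r in arm.regions_of(n,"wrist")[:2]: print(n,np.round(r['centre']),round(r['conf'],2),r['region'].sum(),np.round(onz(i,r['centre'],z)))
```

```text
[473.78292197 154.72792172 261.05909269] [ 1.79976489e+02  4.92525159e-04 -1.12598875e+02] [ 24.84247533  13.81557996 -56.95601587 110.5832148   13.03115784
  62.41130178 119.94027392]
plunger_top [159.  46.] 0.95 1488 [501.   9. 144.]
cap_grip [261. 205.] 0.92 3223 [470. 155. 192.]
```

View pics/w3.png

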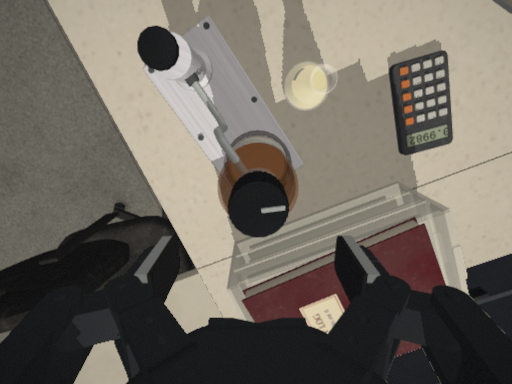

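>>> move_arm(motion=[[[0, 0, 0, 0, 1, 25, -1], [0, 0, 0, 0, 1, 50, -1], [0, 0, 0, 0, 1, 70, -1], [0, 0, 0, 0, 1, 79, -1], [0, 0, 0, 0, 1, 79, -1], [0, 0, 0, 0, 1, 79, 1], [0, 0, 0, 0, 1, 79, 1], [0, 0, 0, 0, 1, 79, 1], [0, 0, 0, 0, 1, 79, 1], [0, 0, 0, 0, 1, 79, 1]]], newtons=40)

```text
clock: 8.95
ee_pos: [473.1, 155.5, 182.9]
ee_rot: [-180.0, 0.0, -112.4]
contact_force: [-2.2, -1.9, 8.9]
opening: 0.548
grip_force: 39.6
```

Run:
```python
from h import *
s=arm.read_state();print({k:np.round(s[k],3) for k in s})
```

```text
{'clock': np.float64(8.95), 'q': array([ 20.624,  19.651, -54.224, 115.537,  19.673,  54.279, 113.87 ]), 'qvel': array([-0.053, -0.047,  0.018,  0.044,  0.047,  0.013,  0.019]), 'joint_torque': array([ 5.0000e-03, -5.9117e+01, -1.0718e+01, -3.8254e+01,  4.6300e-01,
       -9.0000e-01,  4.6000e-02]), 'ee_pos': array([473.118, 155.459, 182.946]), 'ee_rot': array([-1.79954e+02,  1.50000e-02, -1.12396e+02]), 'contact_force': array([-2.169, -1.873,  8.917]), 'moment': array([-0.139,  0.707, -0.083]), 'grip_force': np.float64(39.581), 'opening': np.float64(0.548)}
```

>>> move_arm(motion=[[[0, 0, 0.15, 0, 0, 0.15, 1], [0, 0, 0.3, 0, 0, 0.3, 1], [0, 0, 0.45, 0, 0, 0.4, 1], [0, 0, 0.6, 0, 0, 0.6, 1], [0, 0, 0.75, 0, 0, 0.7, 1], [0, 0, 0.9, 0, 0, 0.85, 1], [0, 0, 1.05, 0, 0, 1.0, 1], [0, 0, 1.2, 0, 0, 1.1, 1], [0, 0, 1.35, 0, 0, 1.3, 1], [0, 0, 1.5, 0, 0, 1.4, 1]]])

```text
clock: 10.2
ee_pos: [472.5, 157.0, 181.6]
ee_rot: [179.9, -0.0, 161.5]
contact_force: [-6.9, 8.2, 6.0]
opening: 0.549
grip_force: 39.9
```

```bash
cat > st.py <<'E'
from h import *
s=arm.read_state();print({k:np.round(s[k],3) for k in s if k!='qvel'})
E
python3 st.py
```

```text
{'clock': np.float64(10.2), 'q': array([  6.789,  15.592, -37.275, 116.281,  11.864,  51.736,  34.604]), 'joint_torque': array([ 7.5630e+00, -6.1916e+01, -2.0160e+00, -3.9240e+01,  3.0710e+00,
        6.0000e-03,  3.6280e+00]), 'ee_pos': array([472.493, 156.962, 181.572]), 'ee_rot': array([ 1.79898e+02, -1.50000e-02,  1.61461e+02]), 'contact_force': array([-6.899,  8.234,  5.965]), 'moment': array([1.833, 1.454, 0.145]), 'grip_force': np.float64(39.949), 'opening': np.float64(0.549)}
```

>>> move_arm(motion=[[[0, 0, 0.1, 0, 0, 0.1, 1], [0, 0, 0.2, 0, 0, 0.2, 1], [0, 0, 0.3, 0, 0, 0.3, 1], [0, 0, 0.4, 0, 0, 0.4, 1], [0, 0, 0.5, 0, 0, 0.5, 1], [0, 0, 0.6, 0, 0, 0.6, 1], [0, 0, 0.65, 0, 0, 0.6, 1], [0, 0, 0.65, 0, 0, 0.6, 1], [0, 0, 0.65, 0, 0, 0.6, 1]]])

```text
clock: 11.32
ee_pos: [472.9, 157.6, 181.0]
ee_rot: [179.9, -0.1, 124.5]
contact_force: [-2.5, 11.6, 2.5]
opening: 0.546
grip_force: 40.7
```

```bash
python3 st.py
```

```text
{'clock': np.float64(11.325), 'q': array([  1.357,  14.64 , -30.937, 116.567,   9.479,  51.05 ,  -0.209]), 'joint_torque': array([ 5.9250e+00, -6.4412e+01,  1.4940e+00, -3.7589e+01,  2.9860e+00,
        1.3360e+00,  2.8000e-02]), 'ee_pos': array([472.925, 157.578, 181.02 ]), 'ee_rot': array([ 1.79851e+02, -9.30000e-02,  1.24517e+02]), 'contact_force': array([-2.501, 11.619,  2.469]), 'moment': array([ 2.509,  0.704, -0.065]), 'grip_force': np.float64(40.708), 'opening': np.float64(0.546)}
```

>>> move_arm(motion=[[[0, 0, 0.08, 0.5, 0.3, 0.1, 1], [0, 0, 0.16, 1, 0.6, 0.2, 1], [0, 0, 0.24, 1.5, 1, 0.2, 1], [0, 0, 0.32, 1.5, 1, 0.3, 1], [0, 0, 0.4, 1.5, 1, 0.4, 1], [0, 0, 0.4, 1.5, 1, 0.4, 1], [0, 0, 0.4, 1.5, 1, 0.4, 1]]])

```text
clock: 12.2
ee_pos: [473.3, 158.0, 180.5]
ee_rot: [179.9, -0.1, 101.7]
contact_force: [-0.1, 4.9, 6.5]
opening: 0.547
grip_force: 41.1
```

```bash
python3 st.py
```

```text
{'clock': np.float64(12.2), 'q': array([ -2.   ,  14.23 , -27.159, 116.697,   8.301,  50.774, -22.034]), 'joint_torque': array([ 2.4740e+00, -6.2501e+01, -1.0390e+00, -3.5974e+01,  1.2800e+00,
        8.3100e-01, -5.0000e-03]), 'ee_pos': array([473.349, 157.985, 180.541]), 'ee_rot': array([ 1.79901e+02, -5.20000e-02,  1.01665e+02]), 'contact_force': array([-0.147,  4.904,  6.535]), 'moment': array([ 1.135,  0.11 , -0.04 ]), 'grip_force': np.float64(41.08), 'opening': np.float64(0.547)}
```

>>> move_arm(motion=[[[0, 0, 0.08, 0, 0, 0.1, 1], [0, 0, 0.16, 0, 0, 0.2, 1], [0, 0, 0.24, 0, 0, 0.2, 1], [0, 0, 0.32, 0, 0, 0.3, 1], [0, 0, 0.4, 0, 0, 0.4, 1], [0, 0, 0.4, 0, 0, 0.4, 1], [0, 0, 0.4, 0, 0, 0.4, 1]]])

```text
clock: 13.08
ee_pos: [473.9, 158.2, 180.3]
ee_rot: [179.9, -0.1, 78.8]
contact_force: [4.2, 5.8, 4.6]
opening: 0.547
grip_force: 50.0
```

```bash
python3 st.py
```

```text
{'clock': np.float64(13.075), 'q': array([ -5.162,  13.847, -23.534, 116.864,   7.129,  50.444, -43.78 ]), 'joint_torque': array([  3.203, -63.381,   0.139, -34.578,  -0.131,   1.966,  -1.311]), 'ee_pos': array([473.892, 158.168, 180.255]), 'ee_rot': array([ 1.7986e+02, -1.0500e-01,  7.8841e+01]), 'contact_force': array([4.154, 5.803, 4.637]), 'moment': array([ 1.211, -0.795,  1.286]), 'grip_force': np.float64(49.958), 'opening': np.float64(0.547)}
```

>>> move_arm(motion=[[[0, 0, 0.04, 0, 0, 0, 1], [0, 0, 0.08, 0, 0, 0, 1], [0, 0, 0.08, 0, 0, 0, 1], [0, 0, 0.08, 0, 0, 0, 1]]])

```text
clock: 13.58
ee_pos: [474.2, 158.9, 180.4]
ee_rot: [179.8, -0.2, 74.2]
contact_force: [5.9, 10.3, 2.1]
opening: 0.545
grip_force: 48.1
```

```bash
python3 st.py
python3 - <<'E'
from h import *
im=arm.read_camera("wrist");cv2.imwrite("pics/w4.png",im[:,:,::-1])
E
```

```text
{'clock': np.float64(13.575), 'q': array([ -5.788,  13.78 , -22.847, 116.868,   6.847,  50.347, -48.168]), 'joint_torque': array([  4.439, -64.578,   1.355, -33.079,   1.061,   3.396,  -0.545]), 'ee_pos': array([474.24 , 158.891, 180.391]), 'ee_rot': array([179.847,  -0.201,  74.233]), 'contact_force': array([ 5.928, 10.342,  2.087]), 'moment': array([ 2.148, -1.279,  0.5  ]), 'grip_force': np.float64(48.076), 'opening': np.float64(0.545)}
```

View pics/w4.png

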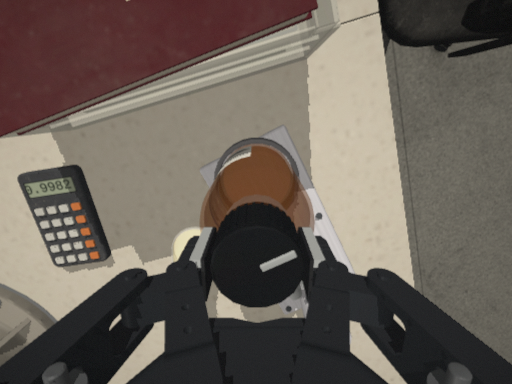

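>>> move_arm(motion=[[[0, 0, -0.1, 0, 0, -0.1, 1], [0, 0, -0.2, 0, 0, -0.2, 1], [0, 0, -0.3, 0, 0, -0.3, 1], [0, 0, -0.4, 0, 0, -0.4, 1], [0, 0, -0.5, 0, 0, -0.5, 1], [0, 0, -0.6, 0, 0, -0.6, 1], [0, 0, -0.7, 0, 0, -0.7, 1], [0, 0, -0.8, 0, 0, -0.8, 1], [0, 0, -0.8, 0, 0, -0.8, 1], [0, 0, -0.8, 0, 0, -0.8, 1]]])

```text
clock: 14.88
ee_pos: [472.6, 158.7, 180.9]
ee_rot: [179.9, -0.1, 120.1]
contact_force: [-6.5, 8.9, 10.4]
opening: 0.543
grip_force: 49.2
```

>>> move_arm(motion=[[[0, 0, -0.1, 0, 0, -0.1, 1], [0, 0, -0.2, 0, 0, -0.2, 1], [0, 0, -0.3, 0, 0, -0.3, 1], [0, 0, -0.4, 0, 0, -0.4, 1], [0, 0, -0.5, 0, 0, -0.5, 1], [0, 0, -0.6, 0, 0, -0.6, 1], [0, 0, -0.7, 0, 0, -0.7, 1], [0, 0, -0.79, 0, 0, -0.7, 1], [0, 0, -0.79, 0, 0, -0.7, 1], [0, 0, -0.79, 0, 0, -0.7, 1]]])

```text
clock: 16.12
ee_pos: [471.6, 157.4, 181.5]
ee_rot: [-179.9, -0.1, 165.3]
contact_force: [-15.1, -0.0, 20.1]
opening: 0.551
grip_force: 50.1
```

```bash
python3 st.py
python3 - <<'E'
from h import *
im=arm.read_camera("wrist");cv2.imwrite("pics/w5.png",im[:,:,::-1])
E
```

```text
{'clock': np.float64(16.125), 'q': array([  7.113,  15.72 , -37.834, 116.238,  12.155,  51.972,  38.028]), 'joint_torque': array([ 3.0020e+00, -5.6447e+01, -2.0770e+00, -4.0390e+01,  2.5800e+00,
       -3.7290e+00,  2.1000e-02]), 'ee_pos': array([471.593, 157.397, 181.485]), 'ee_rot': array([-1.79937e+02, -9.10000e-02,  1.65273e+02]), 'contact_force': array([-15.147,  -0.034,  20.102]), 'moment': array([0.263, 3.229, 0.036]), 'grip_force': np.float64(50.144), 'opening': np.float64(0.551)}
```

View pics/w5.png

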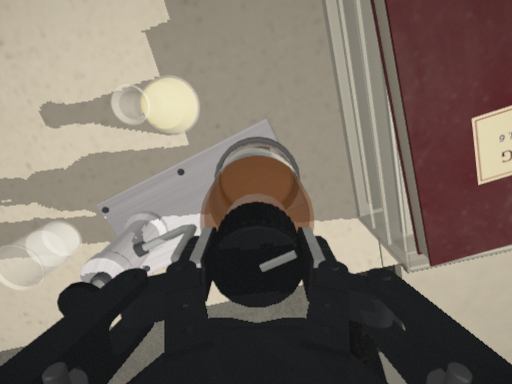

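```bash
python3 -c "
from cell import arm
print(arm.finish_job())"
```

```text
the job is handed in; nothing more can be done
None
```

I handed the job in with all steps done, though the simulator gave no verdict: I pressed the plunger to its stop and it came back up. I screwed the cap down until it bottomed out, then backed it off about 91°, still gripped at about 50 N; the flask, beaker and sample pot were not touched.

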